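Close the casting mould and lock it with its rod

ROBOT

A 6-joint arm with a two-finger parallel gripper is mounted at the origin on the work surface. World frame = base frame: x ahead of the robot, y to its left, z up, the work surface at z = 0. Lengths are in m, angles in rad, forces in N, time in s.
With the tool pointing down it reaches from about 0.35 to 0.775 m from the base axis. Payload 5.5 kg.
Tool frame: the origin (TCP) lies on the centre line of the jaws, within the pads' length; the fingertips stand arm.tip_reach ahead of it and the grasp point (between the pads) lies 2 mm behind it (arm.tip_reach is the distance from the TCP to the fingertips, in m); z points along the fingers, x is the direction in which the jaws open and shut, and the axes are right-handed (so a half turn about z gives the same grasp; the last joint's range is limited). The gripper opens to 85 mm and grips with 20 to 120 N. Pads are 22 mm wide; open, the fingers measure 114 mm over their backs; the gripper's body (76 mm by 85 mm) begins 54 mm behind the grasp point. The pads swing forward as they close: fully open they stand 13 mm farther back than shut.
Start: joints at [-1.26, 0.313, 0.046, 1.304, 0, 1.431], TCP at [0.251, -0.518, 0.248] pointing down, gripper open.
Joint ranges: [-2.76, 2.76], [-0.86, 1.69], [-1.03, 1.26], [-2.2, 2.34], [-1.47, 1.5], [-3.14, 3.14]. Speed limits (rad/s): [2.57, 2.57, 3.14, 3.14, 3.14, 3.14].

INTERFACE

Orientations are given as a unit quaternion [x, y, z, w].
In Python, from bench import arm gives the robot as it stands. The module is installed in compiled form; this text tells all that it offers.
- The arm moves only by the shell command python3 -m crank 'ROWS' [FORCE]. ROWS is JSON, a list of rows, each an object of numbers: "jaw": the finger opening in m, from 0 to 0.0854; "dx", "dy", "dz": the shift along the tool's x, y, z in m; "twist": the turn about the tool's z in degrees. In form: [{"jaw": .., "dx": .., "dy": .., "dz": .., "twist": ..}, ...]. A call has 1 to 12 rows; each row shifts and turns the pose as measured when the row begins, along the tool's axes as they then stand; what a row does not reach is not made up. A row lasts 1/8 s, in which the tool goes at most 62.5 mm and 10.7 degrees, less where a joint would pass 70% of its speed; a pose out of reach is approached as far as the arm can. A call with a gripper value outside its range is refused whole. The fingers move at their own pace and stop on an object; FORCE is the grip in N (left out, the last holds). Time passes only in rows, so rows that do not move let the fingers close. It gives the time, the measured TCP pose, the force and the opening at its end, in the units of the state.
- arm.observe(): the state, without advancing time (a new reading comes with each control period).
- arm.camera(name): name is "scene" or "top" or "wrist"; returns a dict with "pixels" (400x640x3 uint8, red, green, blue), "fx", "fy", "cx", "cy" (pixels), "cam_to_world" (4x4, takes a point from camera to world coordinates); the wrist camera has in their place "tool_from_camera" (4x4, takes a point from camera to tool coordinates, whose origin is the TCP and whose axes are the tool frame's). Camera axes: x right, y down, z forward; pixel columns grow to the right and rows downward; lengths in m; the calibration is good to about 2 mm. A picture is of the moment at which its call begins: read the wrist's pose just before it. There is no depth.
- arm.close_job(): hands the job in, once; it reports no verdict.
Trained networks look in a picture, given as the dict that the camera call returned (one of the last four; its "shot" number tells which), for a name from the list of things; names that differ only in an ending like _2 or _b are one class to them, and where a whole thing is asked for, a point or a joint stands for the part that bears it (a point fixed in the world has none). Each returns a list of dicts, best first, with "score" (0 to 1); they miss things now and then, are a little off and sometimes report something else, mostly with a low value. They report only what shows in the picture. A call takes as long as a camera call. They do not tell look-alikes from the thing itself.
- arm.recognise(picture, thing): "xyz" ([x, y, z] in m, in world coordinates, good to about 4 mm: the middle of the surface that is visible of it).
- arm.cut_out(picture, thing): "mask" (400x640 bool, what is visible of it).
- arm.place_of(picture, thing): "xyz" ([x, y, z] in m, in world coordinates, good to about 4 mm: a listed point, or the origin of a listed thing).
The state is a dict: "clock": time; "joint_pos": joint angles; "qd": joint speeds; "tau": joint torques, N m; "eef_pos": TCP position; "tool_rot": TCP orientation; "ft_force": force on the tool from outside, world axes, zero at the start; "moment": the same for the moment, N m; "finger_gap": opening from 0.0 (shut) to 1.0 (fully open).
Only numpy, scipy, OpenCV 4.12 (cv2) and the standard library are available. Lean on these libraries where they do the work, as an engineer would, in place of code of your own. Each camera call takes 0.05 s, during which the arm holds its last target.

TASK

Get the casting mould ready for pouring: swing its blue lid fully shut, then take the locking rod from its wooden rack and slide it, tip first and from the yellow lug's side, through all three lugs until its steel collar sits against the yellow lug. Let go of the rod there, and leave the cups, the bottle and the other things on the table where they are, upright.

Things in the scene. Friction and masses are not known exactly. Their poses are not given: they have to be found in the camera images.
- mould: Aluminium mould base fixed to the bench, 110 x 150 x 70 mm (x, y, z); origin under its centre at bench height, z up; place and yaw (0.3 rad either way) vary. Lid hinge along its -x top edge. Three lugs in line on its +x face, each 36 x 36 mm, 14 mm thick, centred at y = -68 (yellow), 0 (blue, on the lid) and +68 mm. Nothing of it reaches beyond y = -75 mm.
- lid (a joint): Lid angle, rad: 0 shut (end stop), positive open (lugs' side up). Starts 0.45 to 0.85. A stiff hinge (0.28 N m friction) holds it at any angle; push its top down to shut it. Hinge axis parallel to the mould's y, at x = -60, z = 71 mm in the mould's frame.
- lid_press (a point): Middle of the lid's top face (lid plate 110 x 150 x 22 mm), 60 mm from the hinge axis; with the lid shut it lies at x = 0, y = 0, z = 95 mm in the mould's frame.
- eye_in (a point): Centre of the yellow lug's bore at its outer (-y) face; x = 75, y = -75, z = 75 mm in the mould's frame. The rod's tip enters here and the collar's front face ends here. All three bores are 16 mm wide, chamfered towards -y, in line along the mould's y; the blue lug's is in line only with the lid shut.
- eye_out (a point): Centre of the far lug's bore at its outer (+y) face; x = 75, y = 75, z = 75 mm in the mould's frame. The line from eye_in to eye_out is the rod's way.
- rod: Locking rod, about 150 g. Origin on its axis at the collar's front face; +y points to the tip. White shaft 12 mm in diameter from y = 0 to 180 mm, last 10 mm tapered to 5 mm; steel collar 26 mm in diameter, y = -6 to 0; red square handle 20 x 20 mm, y = -58 to -6, flats along x and z. Centre of mass near y = 40 mm. Starts level in the rack, axis 40 mm above the bench.
- rod_tip (a point): Tip of the rod, 180 mm ahead of the collar face on the axis.
- rod_handle (a point): Middle of the red handle, 34 mm behind the collar face on the axis; a good place to grip the rod across, from above. At the start it hangs free beyond the rack's end.
- rack: Plywood rack fixed to the bench, 50 x 130 mm, 46 mm tall; origin under its centre. Two open-topped forks at y = -45 and 45 mm carry the rod, which lies along its y, collar face at y = -65 mm; lift it at least 15 mm. The rack and a low grey tray (80 x 140 x 30 mm) stand on the bench's right, one nearer the robot; which one varies.
- cup_a: White mixing cup beside the rod's way in, 72 mm across, 95 mm tall; origin under its centre. Leave alone.
- cup_b: White mixing cup beyond the mould's +y end, 72 mm across, 95 mm tall; origin under its centre. Leave alone.
- hardener: White bottle with red cap near the far lug, where the tip comes out, 44 mm across, 95 mm tall; origin under its centre. Leave alone.
- marker: Black and grey marker lying flat on the bench between rack and tray, about 130 mm long, 15 mm high. Leave alone.
- jar_cap: Flat blue cap on the bench, 42 mm across, 13 mm high. Leave alone.
- star_a: Amber star casting in the tray, 50 mm across, 12 mm thick. Leave alone.
- star_b: Blue star casting in the tray, 50 mm across, 12 mm thick. Leave alone.
Mind the look-alikes: they are no part of the job. Of the things like the rod, leave any that is orange or purple; of the rest the larger one is meant.

How it is judged:
By the outcome, as a careful person would: the job done as asked, in the order asked, and still so for the second after the job is handed in, with the robot touching nothing.
It also fails if it takes over 66 s, if anything falls off the work surface, if the arm or the gripper's body presses on something with over 40 N, if the wrist force passes 120 N, or if a joint passes its speed limit or range.

## Working session

There is one attempt and no reset: what is moved stays moved. The work goes in short steps, Python scripts to look and compute and a shell command to move; the robot and the scene stay as the last step left them, time stands still between calls to the robot, and variables do not carry over. Pictures are saved under pics/ and viewed, and the job is handed in when it is done.

```bash
mkdir -p pics; cat > h.py <<'E'
from bench import arm
import numpy as np, cv2, json
from scipy.spatial.transform import Rotation as R
def save(p,n): cv2.imwrite('pics/'+n+'.png',cv2.cvtColor(p['pixels'],cv2.COLOR_RGB2BGR))
def st():
    s=arm.observe(); return s
def proj(p,X):
    T=np.linalg.inv(p['cam_to_world']); c=T[:3,:3]@np.array(X)+T[:3,3]
    return np.array([p['fx']*c[0]/c[2]+p['cx'],p['fy']*c[1]/c[2]+p['cy']])
def ray(p,uv,z):
    T=np.array(p['cam_to_world']); d=T[:3,:3]@np.array([(uv[0]-p['cx'])/p['fx'],(uv[1]-p['cy'])/p['fy'],1.])
    o=T[:3,3]; return o+d*(z-o[2])/d[2]
E
python3 - <<'E'
from h import *
s=st(); print(s); print(arm.tip_reach)
for n in ['top','scene']:
    p=arm.camera(n); save(p,n+'0'); print(n,p['fx'],p['cx'],p['cy'],np.round(p['cam_to_world'],3).tolist())
    for t in ['mould','lid_press','eye_in','eye_out','rod','rod_tip','rod_handle','rack','cup_a','hardener']:
        print(t,[(np.round(d['xyz'],3).tolist(),round(d['score'],2)) for d in arm.place_of(p,t)][:4])
E
```

```text
{'clock': 0.0, 'joint_pos': array([-1.25958386e+00,  3.14017770e-01,  4.50270574e-02,  1.30356214e+00,
       -2.74882014e-06,  1.43117321e+00]), 'qd': array([ 0.00132183, -0.00014566,  0.00120702,  0.0009581 ,  0.00045254,
       -0.00083843]), 'tau': array([-1.18689637e-03, -4.80627465e+01,  2.98534888e+01,  1.92346080e-02,
       -2.97600454e-04,  1.37277479e-05]), 'eef_pos': array([ 0.25037987, -0.51713384,  0.24741859]), 'tool_rot': array([ 8.47265210e-01, -5.31169363e-01, -6.72843154e-04, -5.64475673e-04]), 'ft_force': array([ 0.06051777, -0.10863133, -0.23957906]), 'moment': array([ 0.00387574, -0.03327816,  0.02563516]), 'finger_gap': 1.0047105996199055}
0.017
top 512.7855141273436 307.55587266011406 200.5993862884997 [[-0.003, -0.996, 0.088, 0.322], [-1.0, 0.002, -0.011, -0.149], [0.011, -0.088, -0.996, 1.684], [0.0, 0.0, 0.0, 1.0]]
mould [([0.478, 0.167, -0.001], 0.89)]
lid_press [([0.448, 0.162, 0.124], 0.77), ([0.476, 0.166, 0.004], 0.25)]
eye_in [([0.557, 0.238, 0.078], 0.29)]
eye_out [([0.555, 0.234, 0.078], 0.94)]
rod [([0.416, -0.711, 0.009], 0.66), ([0.231, -0.214, 0
[... 701 characters left out ...]
, 0.13], 0.78), ([0.477, 0.164, -0.001], 0.52)]
eye_in [([0.54, 0.084, 0.073], 0.76)]
eye_out [([0.552, 0.235, 0.077], 0.71)]
rod [([0.236, -0.472, 0.012], 0.84), ([0.413, -0.294, 0.04], 0.59), ([0.422, -0.707, 0.01], 0.54), ([0.228, -0.214, 0.007], 0.44)]
rod_tip [([0.47, -0.128, 0.037], 0.98), ([0.295, -0.753, -0.003], 0.84), ([0.407, -0.524, 0.004], 0.82), ([0.492, 0.31, 0.003], 0.7)]
rod_handle [([0.199, -0.46, 0.011], 0.76), ([0.438, -0.7, 0.012], 0.72), ([0.403, -0.327, 0.04], 0.59), ([0.215, -0.2, 0.01], 0.53)]
rack [([0.433, -0.233, -0.002], 0.72), ([0.404, -0.324, 0.041], 0.41)]
cup_a [([0.492, 0.309, 0.001], 0.6), ([0.48, 0.165, -0.0], 0.49)]
hardener [([0.616, 0.284, 0.002], 0.5)]
```

View pics/top0.png

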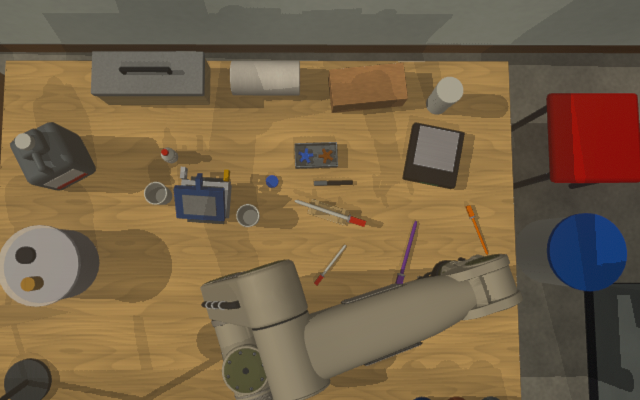

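View pics/scene0.png

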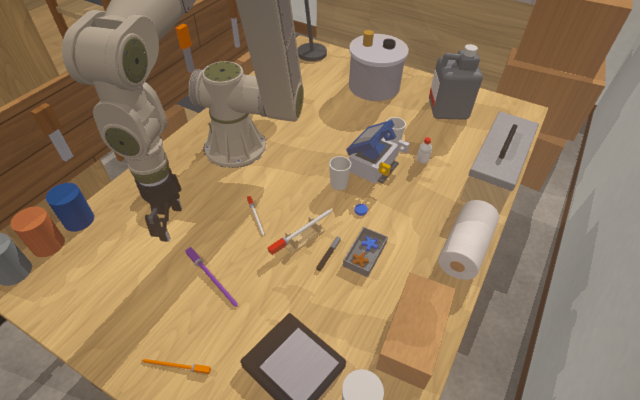

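Top view: the rod lies in the rack at about (330,211), with its handle at (358,221). The small look-alike is at (330,265). The purple and orange ones lie to the right, and the mould with its half-open lid is at (203,198). I'll close the lid first, looking at the rack with the wrist camera on the way.

```bash
python3 -m crank '[{"jaw":0,"dx":-0.022,"dy":-0.04,"dz":-0.01,"twist":0},{"jaw":0,"dx":-0.022,"dy":-0.04,"dz":-0.01,"twist":0},{"jaw":0,"dx":-0.022,"dy":-0.04,"dz":-0.01,"twist":0},{"jaw":0,"dx":-0.022,"dy":-0.04,"dz":-0.01,"twist":0},{"jaw":0,"dx":-0.022,"dy":-0.04,"dz":-0.01,"twist":0},{"jaw":0,"dx":-0.022,"dy":-0.04,"dz":-0.01,"twist":0},{"jaw":0,"dx":0,"dy":0,"dz":0,"twist":-10},{"jaw":0,"dx":0,"dy":0,"dz":0,"twist":-10},{"jaw":0,"dx":0,"dy":0,"dz":0,"twist":-10},{"jaw":0,"dx":0,"dy":0,"dz":0,"twist":-10},{"jaw":0,"dx":0,"dy":0,"dz":0,"twist":-6}]'
cat >> h.py <<'E'
def wrist():
    s=arm.observe(); p=arm.camera('wrist')
    T=np.eye(4); T[:3,:3]=R.from_quat(s['tool_rot']).as_matrix(); T[:3,3]=s['eef_pos']
    p['c2w']=T@np.array(p['tool_from_camera'])
    if 'cam_to_world' not in p:
        q=dict(p); q['cam_to_world']=p['c2w']
    else: q=p
    return p,q
def pose():
    s=arm.observe(); m=R.from_quat(s['tool_rot']).as_matrix()
    print('t',round(s['clock'],2),'p',np.round(s['eef_pos'],4),'yaw',round(np.arctan2(m[1,0],m[0,0]),4),'z',np.round(m[:,2],3),'F',np.round(s['ft_force'],1),'j',np.round(s['joint_pos'],2),'gap',round(s['finger_gap'],3))
    return s,m
E
python3 - <<'E'
from h import *
pose(); p,q=wrist(); save(p,'w1'); print(np.round(p['tool_from_camera'],3).tolist())
for t in ['rod','rod_tip','rod_handle','rack']:
    print(t,[(np.round(d['xyz'],3).tolist(),round(d['score'],2)) for d in arm.place_of(p,t)][:4])
E
```

```text
clock: 2.48
eef_pos: [0.4147, -0.2873, 0.3108]
tool_rot: [0.989, -0.145, 0.002, 0.001]
ft_force: [0.2, -0.5, 0.7]
finger_gap: -0.001
t 2.48 p [ 0.4147 -0.2873  0.3108] yaw -0.2907 z [ 0.003 -0.002 -1.   ] F [ 0.2 -0.5  0.7] j [-0.77  0.16  0.    1.41  0.    1.1 ] gap -0.001
[[1.0, 0.001, -0.001, -0.001], [-0.0, 0.952, 0.305, -0.078], [0.001, -0.305, 0.952, -0.125], [0.0, 0.0, 0.0, 1.0]]
rod [([0.227, -0.218, 0.008], 0.86), ([0.415, -0.291, 0.042], 0.74), ([0.229, -0.471, 0.009], 0.72)]
rod_tip [([0.469, -0.124, 0.042], 0.92), ([0.33, -0.29, 0.005], 0.62)]
rod_handle [([0.401, -0.327, 0.039], 0.68), ([0.214, -0.203, 0.008], 0.64), ([0.202, -0.462, 0.013], 0.51)]
rack [([0.434, -0.234, -0.006], 0.72)]
```

View w1.

View pics/w1.png

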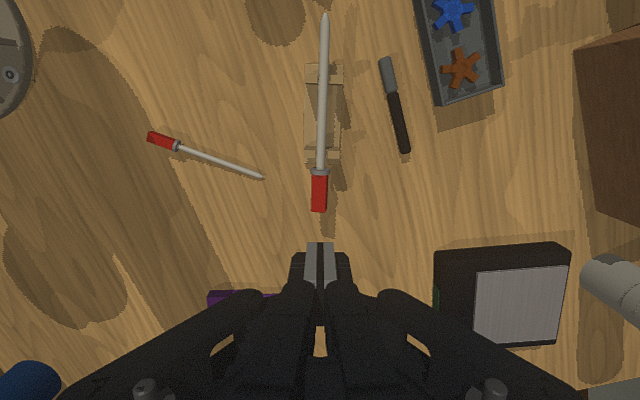

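```bash
python3 - <<'E'
from h import *
s,m=pose()
T=np.array([0.479,0.165,0.235]); print(m.T@(T-s['eef_pos']))
E
```

```text
t 2.73 p [ 0.4146 -0.2874  0.3108] yaw -0.297 z [ 0.003 -0.002 -1.   ] F [ 0.1  0.6 -0.2] j [-0.77  0.16  0.    1.41  0.    1.1 ] gap -0.003
[-0.07109097 -0.45149146  0.07521051]
```

Wrist view: rod in the rack with its handle at (319,191) and tip at (325,15), look-alike at (200,155). On to the mould.

```bash
python3 -m crank '[{"jaw":0,"dx":-0.01,"dy":-0.055,"dz":0,"twist":0},{"jaw":0,"dx":-0.01,"dy":-0.055,"dz":0,"twist":0},{"jaw":0,"dx":-0.01,"dy":-0.055,"dz":0,"twist":0},{"jaw":0,"dx":-0.01,"dy":-0.055,"dz":0,"twist":0},{"jaw":0,"dx":-0.01,"dy":-0.055,"dz":0,"twist":0},{"jaw":0,"dx":0,"dy":0,"dz":0,"twist":-8},{"jaw":0,"dx":0,"dy":0,"dz":0,"twist":-4}]'
python3 - <<'E'
from h import *
pose(); p,q=wrist(); save(p,'w2')
for t in ['mould','lid_press','eye_in','eye_out','hardener','cup_a']:
    print(t,[(np.round(d['xyz'],3).tolist(),round(d['score'],2)) for d in arm.place_of(p,t)][:4])
E
```

```text
clock: 3.6
eef_pos: [0.4501, -0.0022, 0.3101]
tool_rot: [0.999, -0.047, 0.003, 0.001]
ft_force: [-0.4, -0.4, 0.6]
finger_gap: 0.005
t 3.6 p [ 0.4501 -0.0022  0.3101] yaw -0.0935 z [ 0.006 -0.002 -1.   ] F [-0.4 -0.4  0.6] j [-0.18  0.05 -0.12  1.39 -0.    1.48] gap 0.005
mould [([0.474, 0.166, 0.004], 0.64)]
lid_press []
eye_in [([0.54, 0.086, 0.077], 0.95)]
eye_out []
hardener [([0.624, -0.226, 0.006], 0.2)]
cup_a [([0.419, 0.021, -0.001], 0.91)]
```

View pics/w2.png

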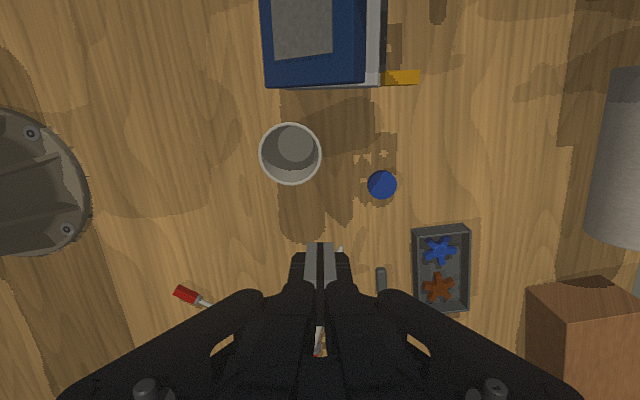

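```bash
python3 -m crank '[{"jaw":0,"dx":0.003,"dy":-0.057,"dz":0,"twist":0},{"jaw":0,"dx":0.003,"dy":-0.057,"dz":0,"twist":0},{"jaw":0,"dx":0.004,"dy":-0.057,"dz":0,"twist":0},{"jaw":0,"dx":0,"dy":0,"dz":0.05,"twist":0},{"jaw":0,"dx":0,"dy":0,"dz":0.04,"twist":0},{"jaw":0,"dx":0,"dy":0,"dz":0,"twist":0}]'
python3 - <<'E'
from h import *
pose(); p,q=wrist(); save(p,'w3')
for t in ['mould','lid_press','eye_in','eye_out','hardener','cup_a']:
    print(t,[(np.round(d['xyz'],3).tolist(),round(d['score'],2)) for d in arm.place_of(p,t)][:4])
E
```

```text
clock: 4.7
eef_pos: [0.4823, 0.1677, 0.2185]
tool_rot: [0.998, -0.056, 0.005, 0.001]
ft_force: [-0.4, -0.5, 0.2]
finger_gap: 0.0
t 4.7 p [0.4823 0.1677 0.2185] yaw -0.1122 z [ 0.01  -0.002 -1.   ] F [-0.4 -0.5  0.2] j [ 0.18  0.19 -0.19  1.18 -0.    1.86] gap 0.0
mould [([0.478, 0.165, -0.001], 0.9)]
lid_press [([0.446, 0.166, 0.124], 0.56)]
eye_in [([0.54, 0.084, 0.075], 0.84)]
eye_out [([0.553, 0.233, 0.077], 0.56)]
hardener [([0.618, 0.282, -0.003], 0.86)]
cup_a [([0.491, 0.307, 0.002], 0.7)]
```

View pics/w3.png

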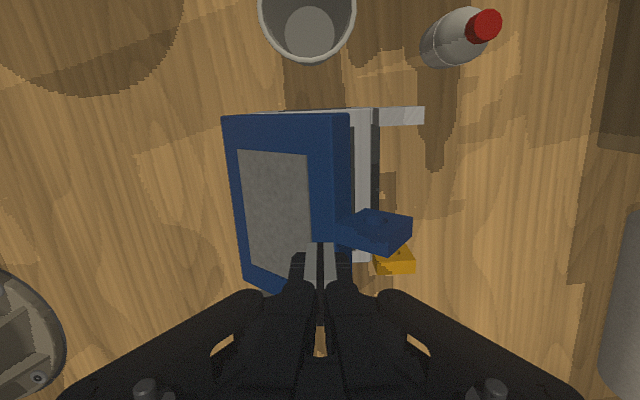

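```bash
python3 -m crank '[{"jaw":0,"dx":0,"dy":0,"dz":0.03,"twist":0},{"jaw":0,"dx":0,"dy":0,"dz":0.01,"twist":0},{"jaw":0,"dx":0,"dy":0,"dz":0.01,"twist":0},{"jaw":0,"dx":0,"dy":0,"dz":0.01,"twist":0},{"jaw":0,"dx":0,"dy":0,"dz":0.01,"twist":0}]'
python3 - <<'E'
from h import *
pose()
E
```

```text
clock: 5.68
eef_pos: [0.4944, 0.1682, 0.1587]
tool_rot: [0.998, -0.057, 0.019, -0.002]
ft_force: [0.2, -0.8, 2.1]
finger_gap: 0.001
t 5.67 p [0.4944 0.1682 0.1587] yaw -0.1141 z [ 0.038  0.002 -0.999] F [ 0.2 -0.8  2.1] j [ 0.18  0.23 -0.29  1.01 -0.    1.86] gap 0.001
```

```bash
python3 -m crank '[{"jaw":0,"dx":-0.003,"dy":0,"dz":0.012,"twist":0},{"jaw":0,"dx":-0.003,"dy":0,"dz":0.012,"twist":0},{"jaw":0,"dx":-0.003,"dy":0,"dz":0.01,"twist":0}]'
python3 - <<'E'
from h import *
pose()
E
```

```text
clock: 6.05
eef_pos: [0.4867, 0.1694, 0.1226]
tool_rot: [0.998, -0.057, 0.019, -0.002]
ft_force: [2.1, -0.4, 0.8]
finger_gap: 0.001
t 6.05 p [0.4867 0.1694 0.1226] yaw -0.1143 z [ 0.039  0.002 -0.999] F [ 2.1 -0.4  0.8] j [ 0.18  0.25 -0.37  0.92 -0.    1.87] gap 0.001
```

```bash
python3 -m crank '[{"jaw":0,"dx":0,"dy":0,"dz":0.006,"twist":0},{"jaw":0,"dx":0,"dy":0,"dz":0.006,"twist":0},{"jaw":0,"dx":0,"dy":0,"dz":0.006,"twist":0}]'
python3 - <<'E'
from h import *
pose(); p,q=wrist(); save(p,'w4'); p=arm.camera('scene'); save(p,'s4')
E
```

```text
clock: 6.42
eef_pos: [0.4872, 0.1695, 0.1095]
tool_rot: [0.998, -0.057, 0.02, -0.002]
ft_force: [-29.7, -7.5, 86.9]
finger_gap: 0.002
t 6.42 p [0.4872 0.1695 0.1095] yaw -0.1137 z [ 0.041  0.002 -0.999] F [-29.7  -7.5  86.9] j [ 0.18  0.26 -0.39  0.89 -0.01  1.87] gap 0.002
```

View pics/w4.png

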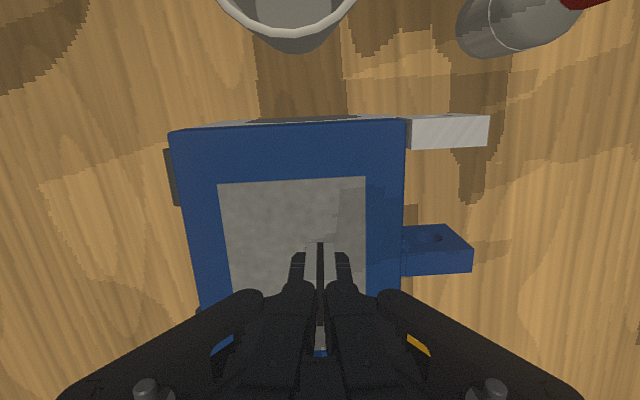

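Lid is shut: contact stopped at z≈0.109 with a firm 87 N. The picture shows the flat lid flush, with the blue lug at (437,248) in line with the far lug. Backing off.

```bash
python3 -m crank '[{"jaw":0,"dx":0,"dy":0,"dz":-0.01,"twist":0},{"jaw":0,"dx":0,"dy":0,"dz":-0.04,"twist":0},{"jaw":0,"dx":0,"dy":0,"dz":-0.05,"twist":0},{"jaw":0,"dx":0,"dy":0,"dz":-0.05,"twist":0},{"jaw":0,"dx":0,"dy":0.03,"dz":-0.05,"twist":0},{"jaw":0,"dx":0.02,"dy":0.05,"dz":0,"twist":0},{"jaw":0,"dx":0,"dy":0,"dz":0,"twist":0}]'
python3 - <<'E'
from h import *
pose(); p,q=wrist(); save(p,'w5')
for t in ['mould','lid_press','eye_in','eye_out','hardener','cup_a']:
    print(t,[(np.round(d['xyz'],4).tolist(),round(d['score'],2)) for d in arm.place_of(p,t)][:4])
E
```

```text
clock: 7.4
eef_pos: [0.4871, 0.0856, 0.3151]
tool_rot: [0.998, -0.055, 0.018, -0.002]
ft_force: [-0.0, -0.3, -0.5]
finger_gap: -0.001
t 7.4 p [0.4871 0.0856 0.3151] yaw -0.1111 z [ 0.037  0.001 -0.999] F [-0.  -0.3 -0.5] j [ 0.01  0.11 -0.04  1.38  0.    1.69] gap -0.001
mould [([0.4766, 0.1689, -0.0006], 0.91)]
lid_press [([0.4751, 0.1675, 0.0931], 0.8)]
eye_in [([0.5433, 0.0813, 0.0749], 0.86), ([0.4769, 0.1682, 0.0015], 0.69)]
eye_out [([0.5526, 0.2345, 0.0784], 0.9)]
hardener [([0.419, 0.0222, 0.0007], 0.7)]
cup_a [([0.4169, 0.0194, -0.0041], 0.71)]
```

View pics/w5.png

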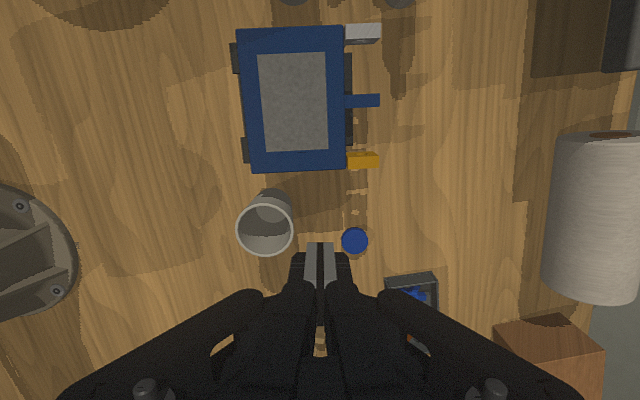

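```bash
cat >> h.py <<'E'
def rect(q,z,x0,x1,y0,y1,mm=0.0004):
    # top-down image: col -> x, row -> y
    W=int((x1-x0)/mm);H=int((y1-y0)/mm)
    pts=np.array([[x0,y0,z],[x1,y0,z],[x1,y1,z],[x0,y1,z]])
    src=np.float32([proj(q,P) for P in pts]); dst=np.float32([[0,0],[W,0],[W,H],[0,H]])
    M=cv2.getPerspectiveTransform(src,dst)
    return cv2.warpPerspective(q['pixels'],M,(W,H))
E
python3 - <<'E'
from h import *
def wr(i,n): cv2.imwrite('pics/'+n+'.png',cv2.cvtColor(i,cv2.COLOR_RGB2BGR))
p,q=wrist(); t=arm.camera('top')
for n,c in (('w',q),('t',t)):
    mm=0.0005; x0,y0=.38,.05
    im=rect(c,.095,x0,.62,y0,.30,mm); wr(im,'r5'+n)
    hsv=cv2.cvtColor(im,cv2.COLOR_RGB2HSV)
    m=((hsv[...,0]>105)&(hsv[...,0]<125)&(hsv[...,1]>120)).astype(np.uint8)
    m=cv2.morphologyEx(m,cv2.MORPH_CLOSE,np.ones((5,5)));
    cs,_=cv2.findContours(m,cv2.RETR_EXTERNAL,cv2.CHAIN_APPROX_NONE)
    k=max(cs,key=cv2.contourArea); f=np.zeros_like(m); cv2.drawContours(f,[k],-1,1,-1)
    f=cv2.morphologyEx(f,cv2.MORPH_OPEN,np.ones((60,60)))
    cs,_=cv2.findContours(f,cv2.RETR_EXTERNAL,cv2.CHAIN_APPROX_NONE); k=max(cs,key=cv2.contourArea)
    r=cv2.minAreaRect(k); b=cv2.boxPoints(r)*mm+[x0,y0]
    print(n,'centre',np.array(r[0])*mm+[x0,y0],'size',np.array(r[1])*mm,'ang',r[2],np.round(b,4).tolist())
    y=((hsv[...,0]>15)&(hsv[...,0]<32)&(hsv[...,1]>200)).astype(np.uint8)
    cs,_=cv2.findContours(y,cv2.RETR_EXTERNAL,cv2.CHAIN_APPROX_NONE)
    if cs:
        k=max(cs,key=cv2.contourArea); r=cv2.minAreaRect(k); print('yel',np.round(cv2.boxPoints(r)*mm+[x0,y0],4).tolist(),r[2])
E
```

```text
w centre [0.47575372 0.16455828] size [0.14721107 0.10755772] ang 86.34777069091797 [[0.4174, 0.0945], [0.5247, 0.0877], [0.5341, 0.2346], [0.4268, 0.2414]]
yel [[0.5254, 0.0864], [0.5613, 0.0842], [0.5624, 0.1028], [0.5265, 0.105]] 86.42366790771484Traceback (most recent call last):
  File "<stdin>", line 13, in <module>
ValueError: max() iterable argument is empty
```

View pics/r5w.png

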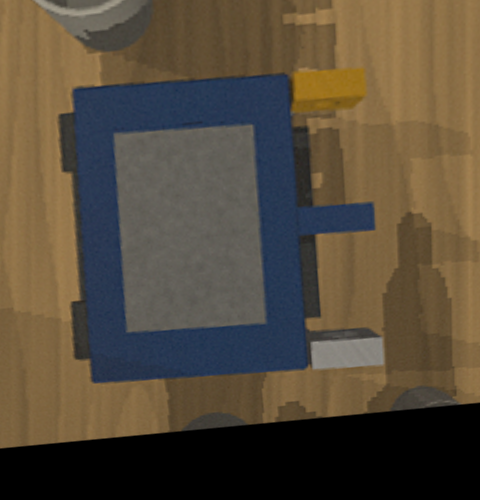

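```bash
python3 -m crank '[{"jaw":0.05,"dx":-0.005,"dy":0.0575,"dz":0,"twist":0},{"jaw":0.05,"dx":-0.005,"dy":0.0575,"dz":0,"twist":0},{"jaw":0.05,"dx":-0.005,"dy":0.0575,"dz":0,"twist":0},{"jaw":0.05,"dx":-0.005,"dy":0.0575,"dz":0,"twist":0},{"jaw":0.05,"dx":-0.005,"dy":0.0575,"dz":0,"twist":0},{"jaw":0.05,"dx":-0.005,"dy":0.0575,"dz":0,"twist":0},{"jaw":0.05,"dx":-0.003,"dy":0.05,"dz":0,"twist":0},{"jaw":0.05,"dx":0,"dy":0,"dz":0.03,"twist":7},{"jaw":0.05,"dx":0,"dy":0,"dz":0.03,"twist":5},{"jaw":0.05,"dx":0,"dy":0,"dz":0,"twist":0}]'
python3 - <<'E'
from h import *
pose(); p,q=wrist(); save(p,'w6')
for t in ['rod','rod_tip','rod_handle']:
    print(t,[(np.round(d['xyz'],4).tolist(),round(d['score'],2)) for d in arm.place_of(p,t)][:4])
mm=.0005;x0,y0=.34,-.40
im=rect(q,.04,x0,.52,y0,-.10,mm); cv2.imwrite('pics/r6.png',im[...,::-1])
hsv=cv2.cvtColor(im,cv2.COLOR_RGB2HSV)
m=(((hsv[...,0]<6)|(hsv[...,0]>174))&(hsv[...,1]>180)).astype(np.uint8)
cs,_=cv2.findContours(m,cv2.RETR_EXTERNAL,cv2.CHAIN_APPROX_NONE); k=max(cs,key=cv2.contourArea); r=cv2.minAreaRect(k)
print('handle',np.array(r[0])*mm+[x0,y0],np.array(r[1])*mm,r[2])
E
```

```text
clock: 9.1
eef_pos: [0.4164, -0.3093, 0.2487]
tool_rot: [0.988, -0.154, 0.019, -0.004]
ft_force: [0.1, -0.6, -0.1]
finger_gap: 0.585
t 9.1 p [ 0.4164 -0.3093  0.2487] yaw -0.3089 z [ 0.038  0.002 -0.999] F [ 0.1 -0.6 -0.1] j [-0.81  0.18 -0.13  1.24  0.03  1.07] gap 0.585
rod [([0.4145, -0.2931, 0.0399], 0.97)]
rod_tip [([0.4098, -0.5205, 0.0018], 0.75), ([0.3282, -0.2883, 0.0032], 0.57)]
rod_handle [([0.2137, -0.202, 0.0097], 0.85), ([0.4034, -0.3269, 0.0382], 0.79)]
handle [ 0.40168336 -0.32663766] [0.05274215 0.02140653] 71.8619155883789
```

View pics/r6.png

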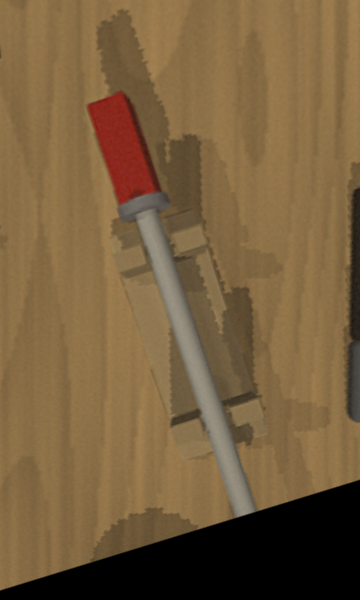

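```bash
python3 -m crank '[{"jaw":0.05,"dx":-0.005,"dy":0.007,"dz":0.04,"twist":0.4},{"jaw":0.05,"dx":-0.005,"dy":0.007,"dz":0.04,"twist":0},{"jaw":0.05,"dx":-0.005,"dy":0.007,"dz":0.035,"twist":0},{"jaw":0.05,"dx":0,"dy":0,"dz":0.01,"twist":0},{"jaw":0.05,"dx":0,"dy":0,"dz":0,"twist":0}]'
python3 - <<'E'
from h import *
s,m=pose(); print(m.T@(np.array([.4027,-.327,.04])-s['eef_pos'])); p,q=wrist(); save(p,'w7')
E
```

```text
clock: 9.93
eef_pos: [0.4081, -0.3299, 0.1323]
tool_rot: [0.988, -0.153, 0.028, 0.003]
ft_force: [-0.0, -0.2, -0.8]
finger_gap: 0.587
t 9.93 p [ 0.4081 -0.3299  0.1323] yaw -0.3074 z [ 0.054 -0.014 -0.998] F [-0.  -0.2 -0.8] j [-0.85  0.25 -0.34  0.94  0.03  1.03] gap 0.587
[-0.01109899 -0.00087539  0.09184859]
```

View pics/w7.png

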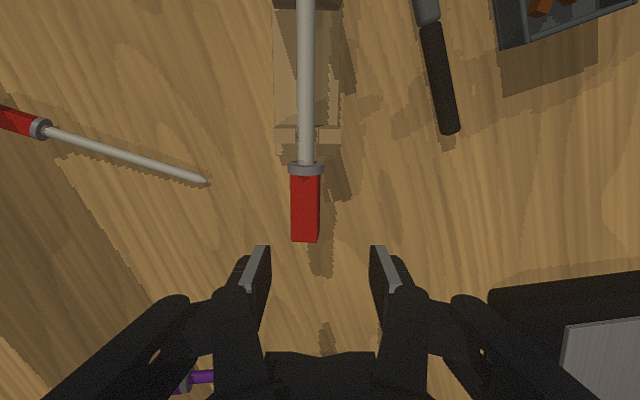

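```bash
python3 -m crank '[{"jaw":0.05,"dx":-0.011,"dy":-0.001,"dz":0.03,"twist":0.5},{"jaw":0.05,"dx":0,"dy":0,"dz":0.03,"twist":0},{"jaw":0.05,"dx":0,"dy":0,"dz":0.01,"twist":0},{"jaw":0.05,"dx":0,"dy":0,"dz":0,"twist":0}]'
python3 - <<'E'
from h import *
s,m=pose(); print(m.T@(np.array([.4027,-.327,.04])-s['eef_pos'])); p,q=wrist(); save(p,'w8')
E
```

```text
clock: 10.48
eef_pos: [0.4072, -0.3311, 0.0688]
tool_rot: [0.987, -0.156, 0.034, 0.008]
ft_force: [0.4, -0.4, -0.3]
finger_gap: 0.585
t 10.47 p [ 0.4072 -0.3311  0.0688] yaw -0.3134 z [ 0.064 -0.025 -0.998] F [ 0.4 -0.4 -0.3] j [-0.85  0.3  -0.45  0.76  0.03  1.03] gap 0.585
[-0.00750895 -0.00263126  0.02829683]
```

View pics/w8.png

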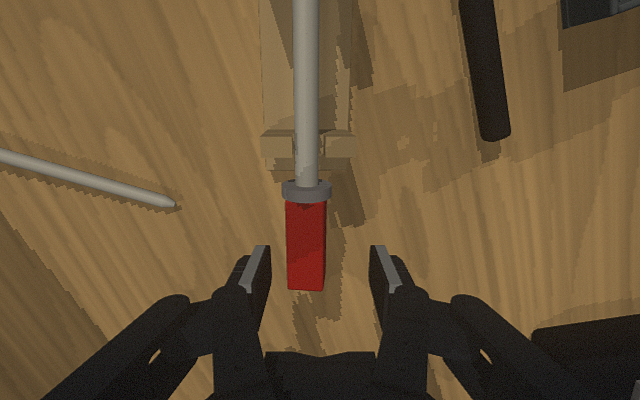

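```bash
python3 -m crank '[{"jaw":0.05,"dx":-0.008,"dy":-0.003,"dz":0.012,"twist":0.3},{"jaw":0.05,"dx":0,"dy":0,"dz":0.013,"twist":0},{"jaw":0.05,"dx":0,"dy":0,"dz":0.003,"twist":0},{"jaw":0.05,"dx":0,"dy":0,"dz":0,"twist":0}]'
python3 - <<'E'
from h import *
s,m=pose(); print(m.T@(np.array([.4027,-.327,.04])-s['eef_pos'])); p,q=wrist(); save(p,'w9')
E
```

```text
clock: 11.02
eef_pos: [0.4032, -0.3275, 0.0409]
tool_rot: [0.987, -0.159, 0.035, 0.009]
ft_force: [-0.7, -1.1, -0.9]
finger_gap: 0.587
t 11.03 p [ 0.4032 -0.3275  0.0409] yaw -0.3188 z [ 0.067 -0.029 -0.997] F [-0.7 -1.1 -0.9] j [-0.85  0.32 -0.5   0.69  0.03  1.04] gap 0.587
[-0.00075013 -0.00035014  0.0008521 ]
```

View pics/w9.png

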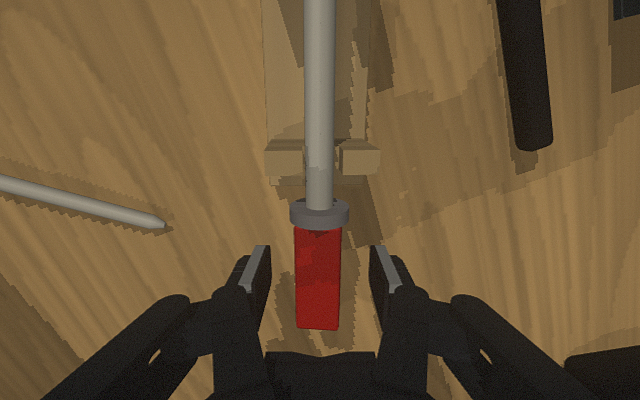

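Jaws straddle the handle, which is centred at (318,275). Gripping.

```bash
python3 -m crank '[{"jaw":0.01,"dx":0,"dy":0,"dz":0,"twist":0},{"jaw":0.01,"dx":0,"dy":0,"dz":0,"twist":0},{"jaw":0.01,"dx":0,"dy":0,"dz":0,"twist":0},{"jaw":0.01,"dx":0,"dy":0,"dz":0,"twist":0},{"jaw":0.01,"dx":0,"dy":0,"dz":0,"twist":0}]' 80
python3 - <<'E'
from h import *
s,m=pose()
E
python3 -m crank '[{"jaw":0.01,"dx":0,"dy":0,"dz":-0.01,"twist":0},{"jaw":0.01,"dx":0,"dy":0,"dz":-0.02,"twist":0},{"jaw":0.01,"dx":0,"dy":0,"dz":-0.03,"twist":0},{"jaw":0.01,"dx":0,"dy":0,"dz":-0.03,"twist":0},{"jaw":0.01,"dx":0,"dy":0,"dz":-0.02,"twist":0}]' 80
python3 - <<'E'
from h import *
s,m=pose(); p,q=wrist(); save(p,'w10')
p=arm.camera('scene'); save(p,'s10')
E
```

```text
clock: 11.7
eef_pos: [0.4035, -0.3279, 0.0416]
tool_rot: [0.987, -0.159, 0.035, 0.009]
ft_force: [-1.2, 0.0, -0.4]
finger_gap: 0.22
t 11.7 p [ 0.4035 -0.3279  0.0416] yaw -0.3186 z [ 0.067 -0.029 -0.997] F [-1.2  0.  -0.4] j [-0.85  0.32 -0.5   0.69  0.03  1.04] gap 0.22
clock: 12.32
eef_pos: [0.3946, -0.3234, 0.1544]
tool_rot: [0.987, -0.159, 0.034, 0.008]
ft_force: [-0.3, -0.1, -1.5]
finger_gap: 0.22
t 12.32 p [ 0.3946 -0.3234  0.1544] yaw -0.3189 z [ 0.064 -0.027 -0.998] F [-0.3 -0.1 -1.5] j [-0.86  0.19 -0.36  0.96  0.03  1.03] gap 0.22
```

View pics/w10.png

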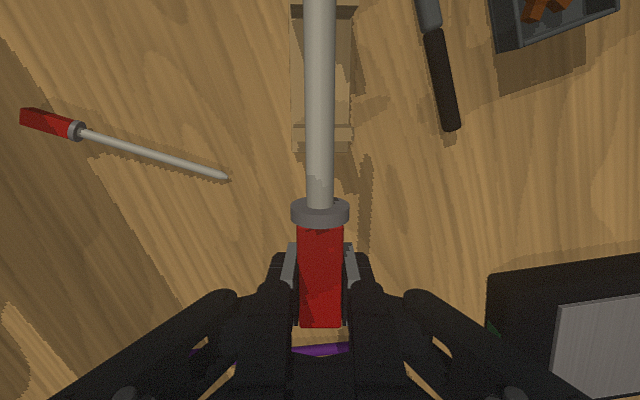

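View pics/s10.png

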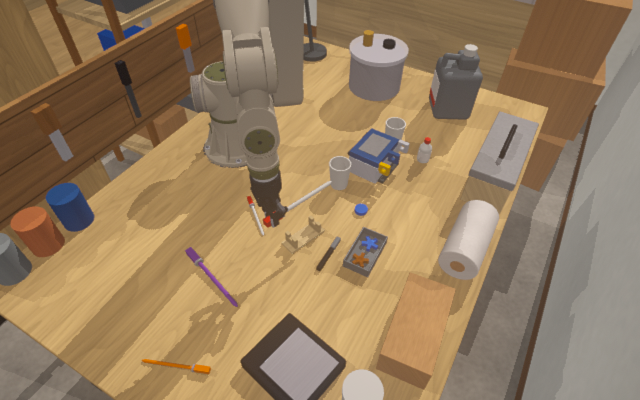

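```bash
python3 -m crank '[{"jaw":0.01,"dx":0.019,"dy":-0.05,"dz":0,"twist":0},{"jaw":0.01,"dx":0.019,"dy":-0.05,"dz":0,"twist":0},{"jaw":0.01,"dx":0.019,"dy":-0.05,"dz":0,"twist":0},{"jaw":0.01,"dx":0.019,"dy":-0.045,"dz":0,"twist":0},{"jaw":0.01,"dx":0,"dy":0,"dz":0,"twist":-7},{"jaw":0.01,"dx":0,"dy":0,"dz":0,"twist":-7},{"jaw":0.01,"dx":0,"dy":0,"dz":0,"twist":0}]'
cat > est.py <<'E'
from h import *
m0=R.from_quat([0.987,-0.159,0.035,0.009]).as_matrix()
d0=m0.T@np.array([np.sin(.319),np.cos(.319),0])
EI=np.array([.5445,.085,.075]); YM=-.064
def rep():
    s,m=pose(); d=m@d0; d/=np.linalg.norm(d)
    h=s['eef_pos']+m@np.array([0,0,.0015]); tip=h+.214*d
    print('rod yaw',np.arctan2(-d[0],d[1]).round(4),'pitch',d[2].round(4),'handle',h.round(4),'tip',tip.round(4))
    c,sn=np.cos(YM),np.sin(YM); Mm=np.array([[c,-sn,0],[sn,c,0],[0,0,1]])
    print('tip in eye frame (x,along,z)',(Mm.T@(tip-EI)).round(4),'handle',(Mm.T@(h-EI)).round(4))
    return s,m,d,tip
E
python3 - <<'E'
from est import *
rep(); p,q=wrist(); save(p,'w11')
for t in ['eye_in','eye_out','rod_tip','rod']:
    print(t,[(np.round(d['xyz'],4).tolist(),round(d['score'],2)) for d in arm.place_of(p,t)][:4])
E
```

```text
clock: 13.3
eef_pos: [0.5312, -0.1578, 0.1538]
tool_rot: [0.999, -0.035, 0.031, 0.013]
ft_force: [-0.2, -0.3, -1.7]
finger_gap: 0.215
t 13.3 p [ 0.5312 -0.1578  0.1538] yaw -0.0703 z [ 0.061 -0.028 -0.998] F [-0.2 -0.3 -1.7] j [-0.43  0.27 -0.26  0.98  0.    1.21] gap 0.215
rod yaw -0.0711 pitch -0.0171 handle [ 0.5313 -0.1579  0.1523] tip [0.5465 0.0556 0.1487]
tip in eye frame (x,along,z) [ 0.0038 -0.0293  0.0737] handle [ 0.0023 -0.2432  0.0773]
eye_in [([0.6228, -0.2261, 0.0066], 0.69)]
eye_out [([0.5293, -0.1575, 0.153], 0.35)]
rod_tip [([0.3284, -0.2882, 0.003], 0.67)]
rod [([0.5292, -0.124, 0.1526], 0.97)]
```

View pics/w11.png

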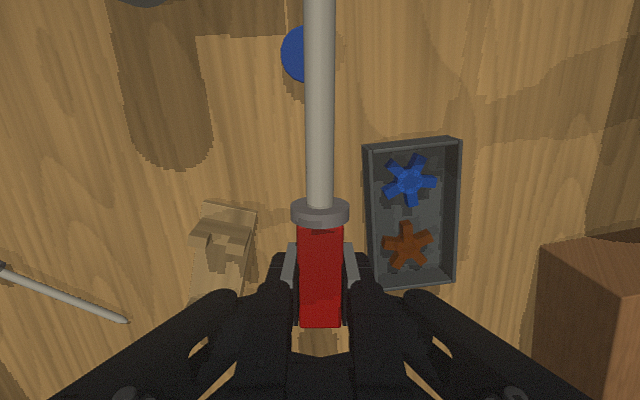

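```bash
python3 -m crank '[{"jaw":0.01,"dx":-0.003,"dy":0,"dz":0.02,"twist":-0.4},{"jaw":0.01,"dx":-0.003,"dy":0,"dz":0.02,"twist":0},{"jaw":0.01,"dx":-0.001,"dy":0,"dz":0.015,"twist":0},{"jaw":0.01,"dx":0,"dy":0,"dz":0,"twist":0}]'
python3 - <<'E'
from est import *
rep()
E
```

```text
clock: 14.05
eef_pos: [0.5282, -0.1614, 0.0988]
tool_rot: [0.999, -0.035, 0.033, 0.014]
ft_force: [1.2, 0.7, -0.7]
finger_gap: 0.217
t 14.05 p [ 0.5282 -0.1614  0.0988] yaw -0.0692 z [ 0.064 -0.03  -0.997] F [ 1.2  0.7 -0.7] j [-0.44  0.31 -0.35  0.84  0.    1.2 ] gap 0.217
rod yaw -0.0702 pitch -0.0189 handle [ 0.5283 -0.1614  0.0974] tip [0.5433 0.052  0.0933]
tip in eye frame (x,along,z) [ 0.001  -0.033   0.0183] handle [-0.0004 -0.247   0.0224]
```

```bash
python3 -m crank '[{"jaw":0.01,"dx":-0.002,"dy":0,"dz":0.012,"twist":-0.6},{"jaw":0.01,"dx":0,"dy":0,"dz":0.004,"twist":0},{"jaw":0.01,"dx":0,"dy":0,"dz":0,"twist":0}]'
python3 - <<'E'
from est import *
s,m,d,tip=rep()
for n in ['top','scene']:
    p=arm.camera(n); im=p['pixels']
    for t in ['eye_in','eye_out','rod_tip']:
        print(n,t,[(np.round(e['xyz'],4).tolist(),round(e['score'],2)) for e in arm.place_of(p,t)][:3])
    u=proj(p,EI).astype(int); c=im[u[1]-40:u[1]+40,u[0]-50:u[0]+50]
    print(n,'eye px',proj(p,EI).round(1),'tip px',proj(p,tip).round(1))
    cv2.imwrite('pics/'+n+'12.png',cv2.resize(c,None,fx=7,fy=7,interpolation=cv2.INTER_CUBIC)[...,::-1])
E
```

```text
clock: 14.42
eef_pos: [0.5282, -0.1623, 0.0829]
tool_rot: [0.999, -0.03, 0.034, 0.015]
ft_force: [0.7, -0.2, -1.1]
finger_gap: 0.22
t 14.43 p [ 0.5282 -0.1623  0.0829] yaw -0.0584 z [ 0.066 -0.031 -0.997] F [ 0.7 -0.2 -1.1] j [-0.44  0.32 -0.37  0.8   0.    1.19] gap 0.22
rod yaw -0.0596 pitch -0.0204 handle [ 0.5283 -0.1624  0.0814] tip [0.541  0.0512 0.0771]
tip in eye frame (x,along,z) [-0.0013 -0.0339  0.0021] handle [-0.0003 -0.2479  0.0064]
top eye_in [([0.5491, 0.0828, 0.0799], 0.78)]
top eye_out [([0.5538, 0.2327, 0.0761], 0.78), ([0.6223, 0.2856, 0.0013], 0.57)]
top rod_tip [([0.2928, -0.755, 0.0031], 0.68), ([0.5431, 0.049, 0.078], 0.59), ([0.3222, -0.2897, 0.0048], 0.51)]
top eye px [227.8 175.5] tip px [238.4 176.5]
scene eye_in [([0.5405, 0.082, 0.072], 0.61)]
scene eye_out [([0.532, -0.1292, 0.083], 0.45)]
scene rod_tip [([0.4072, -0.5202, 0.0043], 0.83), ([0.5396, 0.0519, 0.0746], 0.76), ([0.2942, -0.751, -0.0009], 0.64)]
scene eye px [382.3 169. ] tip px [377.  174.4]
```

View pics/top12.png

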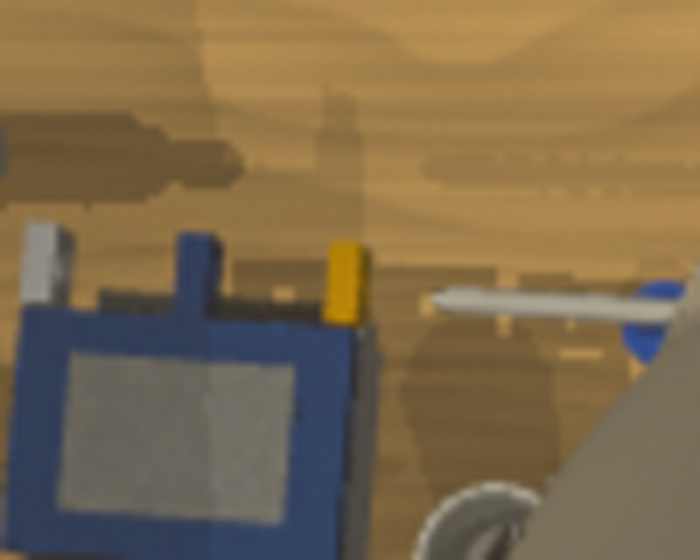

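View pics/scene12.png

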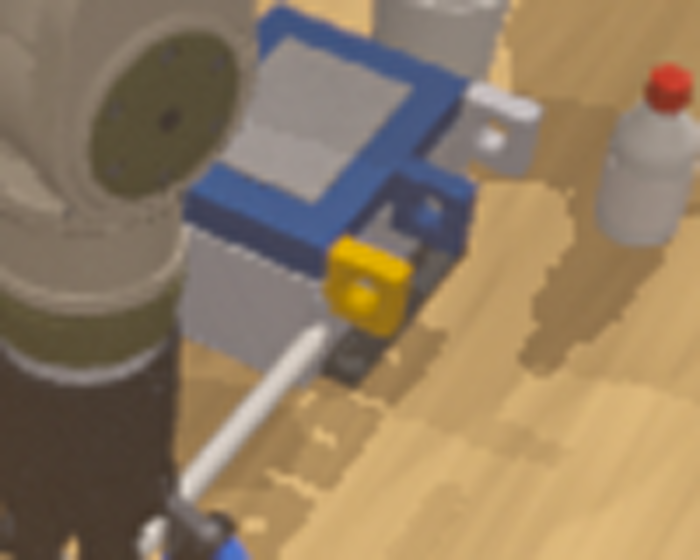

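```bash
python3 -m crank '[{"jaw":0.01,"dx":0.001,"dy":-0.01,"dz":0.001,"twist":0.3},{"jaw":0.01,"dx":0,"dy":-0.015,"dz":0,"twist":0},{"jaw":0.01,"dx":0,"dy":0,"dz":0,"twist":0}]'
python3 - <<'E'
from est import *
s,m,d,tip=rep()
for n in ['top','scene']:
    p=arm.camera(n); im=p['pixels']
    u=proj(p,EI).astype(int); c=im[u[1]-20:u[1]+20,u[0]-25:u[0]+25]
    cv2.imwrite('pics/'+n+'13.png',cv2.resize(c,None,fx=12,fy=12,interpolation=cv2.INTER_CUBIC)[...,::-1])
E
```

```text
clock: 15.2
eef_pos: [0.531, -0.1354, 0.0816]
tool_rot: [0.999, -0.032, 0.034, 0.014]
ft_force: [-0.5, 0.1, -1.7]
finger_gap: 0.218
t 15.2 p [ 0.531  -0.1354  0.0816] yaw -0.0638 z [ 0.067 -0.031 -0.997] F [-0.5  0.1 -1.7] j [-0.39  0.32 -0.38  0.8  -0.    1.24] gap 0.218
rod yaw -0.065 pitch -0.0197 handle [ 0.5311 -0.1354  0.0801] tip [0.545  0.0781 0.0759]
tip in eye frame (x,along,z) [ 0.0009 -0.0069  0.0009] handle [ 0.0007 -0.2208  0.0051]
```

View pics/top13.png

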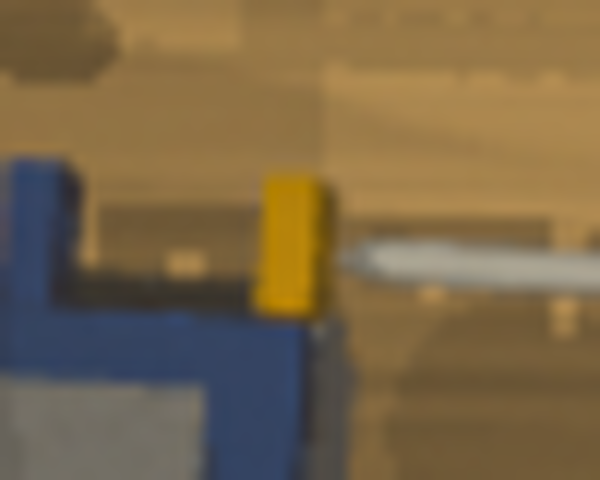

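View pics/scene13.png

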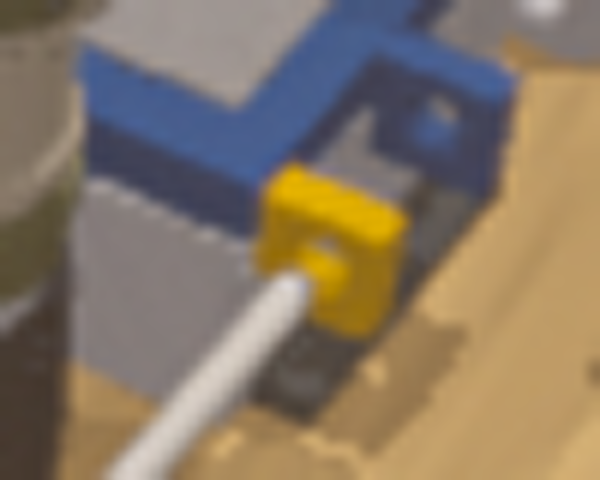

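Top view: tip at (345,257), in line with the yellow lug's bore. Scene view: tip at (298,278), heading into the bore at (322,258). Going in.

```bash
python3 -m crank '[{"jaw":0.01,"dx":0,"dy":-0.01,"dz":0,"twist":0},{"jaw":0.01,"dx":0,"dy":-0.01,"dz":0,"twist":0},{"jaw":0.01,"dx":0,"dy":-0.01,"dz":0,"twist":0},{"jaw":0.01,"dx":0,"dy":0,"dz":0,"twist":0}]'
python3 - <<'E'
from est import *
s,m,d,tip=rep()
for n in ['top','scene']:
    p=arm.camera(n); im=p['pixels']
    u=proj(p,EI).astype(int); c=im[u[1]-25:u[1]+25,u[0]-30:u[0]+30]
    cv2.imwrite('pics/'+n+'14.png',cv2.resize(c,None,fx=10,fy=10,interpolation=cv2.INTER_CUBIC)[...,::-1])
E
```

```text
clock: 15.8
eef_pos: [0.5334, -0.1044, 0.0809]
tool_rot: [0.999, -0.033, 0.034, 0.015]
ft_force: [0.0, 0.3, -1.5]
finger_gap: 0.223
t 15.8 p [ 0.5334 -0.1044  0.0809] yaw -0.0647 z [ 0.067 -0.031 -0.997] F [ 0.   0.3 -1.5] j [-0.34  0.31 -0.39  0.79 -0.01  1.3 ] gap 0.223
rod yaw -0.0659 pitch -0.0202 handle [ 0.5335 -0.1044  0.0794] tip [0.5476 0.109  0.0751]
tip in eye frame (x,along,z) [0.0016 0.0242 0.0001] handle [ 0.0011 -0.1898  0.0044]
```

View pics/scene14.png

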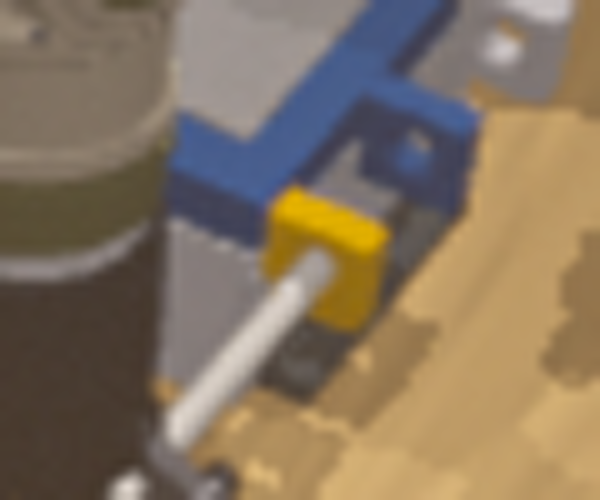

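View pics/top14.png

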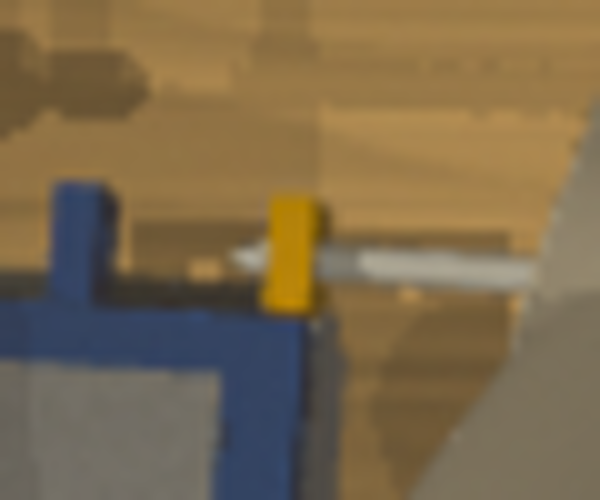

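```bash
python3 -m crank '[{"jaw":0.01,"dx":-0.001,"dy":-0.012,"dz":0,"twist":0},{"jaw":0.01,"dx":0,"dy":-0.012,"dz":0,"twist":0},{"jaw":0.01,"dx":0,"dy":-0.012,"dz":0,"twist":0},{"jaw":0.01,"dx":0,"dy":0,"dz":0,"twist":0}]'
python3 - <<'E'
from est import *
s,m,d,tip=rep()
for n in ['top','scene']:
    p=arm.camera(n); im=p['pixels']
    u=proj(p,EI).astype(int); c=im[u[1]-35:u[1]+20,u[0]-35:u[0]+35]
    cv2.imwrite('pics/'+n+'15.png',cv2.resize(c,None,fx=10,fy=10,interpolation=cv2.INTER_CUBIC)[...,::-1])
E
```

```text
clock: 16.4
eef_pos: [0.535, -0.0668, 0.0799]
tool_rot: [0.999, -0.033, 0.034, 0.015]
ft_force: [0.8, -0.6, -2.0]
finger_gap: 0.217
t 16.4 p [ 0.535  -0.0668  0.0799] yaw -0.0659 z [ 0.068 -0.032 -0.997] F [ 0.8 -0.6 -2. ] j [-0.27  0.31 -0.41  0.79 -0.01  1.37] gap 0.217
rod yaw -0.0671 pitch -0.0203 handle [ 0.5351 -0.0668  0.0784] tip [0.5495 0.1466 0.074 ]
tip in eye frame (x,along,z) [ 0.001   0.0618 -0.001 ] handle [ 0.0003 -0.1521  0.0034]
```

View pics/scene15.png

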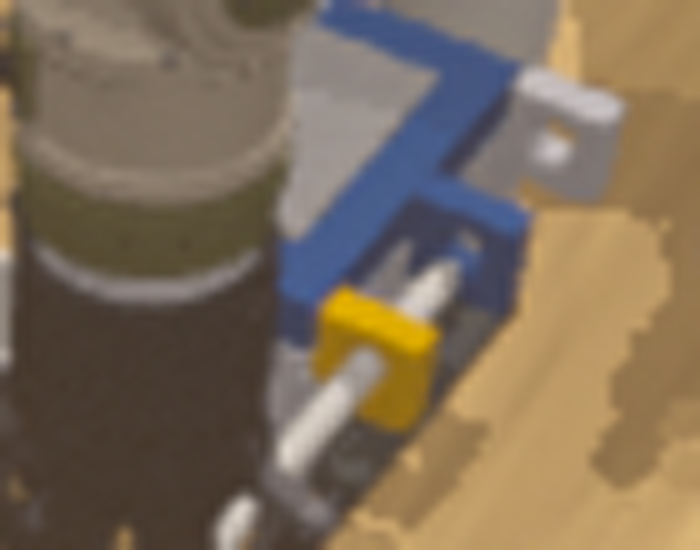

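View pics/top15.png

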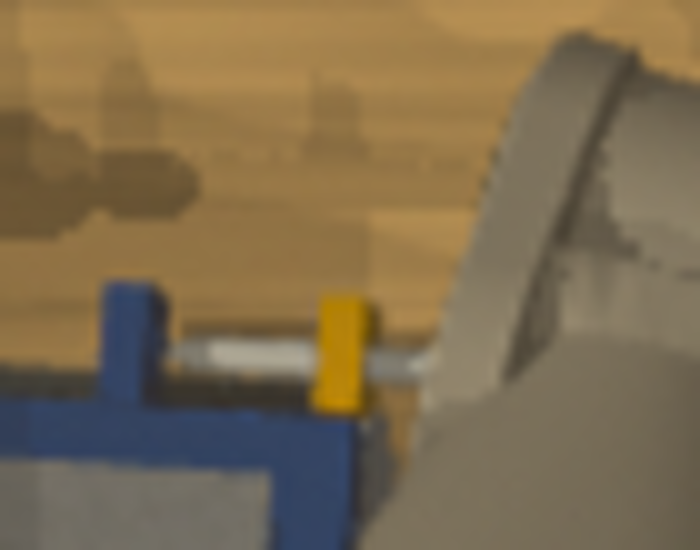

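Rod through the yellow lug, with its tip at the blue bore (455,262 in the scene crop) and aligned. Continuing.

```bash
python3 -m crank '[{"jaw":0.01,"dx":0,"dy":-0.01,"dz":-0.0005,"twist":0},{"jaw":0.01,"dx":0,"dy":-0.01,"dz":0,"twist":0},{"jaw":0.01,"dx":0,"dy":-0.01,"dz":0,"twist":0},{"jaw":0.01,"dx":0,"dy":-0.01,"dz":0,"twist":0},{"jaw":0.01,"dx":0,"dy":0,"dz":0,"twist":0}]'
python3 - <<'E'
from est import *
s,m,d,tip=rep(); print(s['moment'])
for n in ['top','scene']:
    p=arm.camera(n); im=p['pixels']
    u=proj(p,EI).astype(int); c=im[u[1]-35:u[1]+20,u[0]-40:u[0]+40]
    cv2.imwrite('pics/'+n+'16.png',cv2.resize(c,None,fx=10,fy=10,interpolation=cv2.INTER_CUBIC)[...,::-1])
E
```

```text
clock: 17.12
eef_pos: [0.5382, -0.0251, 0.0793]
tool_rot: [0.999, -0.034, 0.035, 0.015]
ft_force: [0.7, 0.2, -1.9]
finger_gap: 0.218
t 17.12 p [ 0.5382 -0.0251  0.0793] yaw -0.0673 z [ 0.068 -0.032 -0.997] F [ 0.7  0.2 -1.9] j [-0.19  0.31 -0.41  0.79 -0.02  1.45] gap 0.218
rod yaw -0.0685 pitch -0.0205 handle [ 0.5383 -0.0252  0.0778] tip [0.5529 0.1883 0.0734]
tip in eye frame (x,along,z) [ 0.0018  0.1036 -0.0016] handle [ 0.0008 -0.1104  0.0028]
[-0.09603004  0.08484368  0.00081228]
```

View pics/scene16.png

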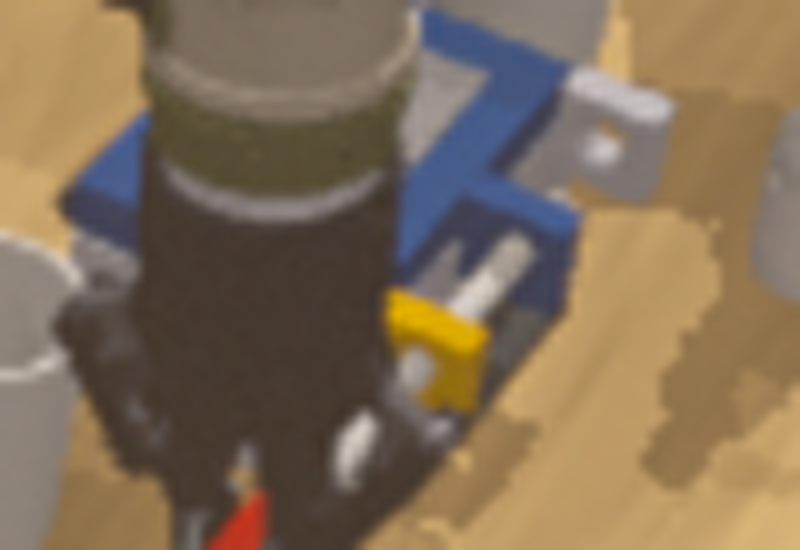

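```bash
python3 -m crank '[{"jaw":0.01,"dx":-0.0005,"dy":-0.01,"dz":-0.001,"twist":-0.3},{"jaw":0.01,"dx":0,"dy":-0.01,"dz":0,"twist":0},{"jaw":0.01,"dx":0,"dy":-0.01,"dz":0,"twist":0},{"jaw":0.01,"dx":0,"dy":0,"dz":0,"twist":0}]'
python3 - <<'E'
from est import *
s,m,d,tip=rep(); print(s['moment'])
for n in ['top','scene']:
    p=arm.camera(n); im=p['pixels']
    u=proj(p,EI).astype(int); c=im[u[1]-35:u[1]+20,u[0]-55:u[0]+25]
    if n=='scene': c=im[u[1]-35:u[1]+20,u[0]-40:u[0]+40]
    cv2.imwrite('pics/'+n+'17.png',cv2.resize(c,None,fx=10,fy=10,interpolation=cv2.INTER_CUBIC)[...,::-1])
p,q=wrist(); save(p,'w17')
E
```

```text
clock: 17.73
eef_pos: [0.5398, 0.0059, 0.0796]
tool_rot: [0.999, -0.032, 0.035, 0.015]
ft_force: [0.7, -0.2, -1.6]
finger_gap: 0.216
t 17.73 p [0.5398 0.0059 0.0796] yaw -0.0632 z [ 0.068 -0.032 -0.997] F [ 0.7 -0.2 -1.6] j [-0.13  0.31 -0.4   0.79 -0.02  1.51] gap 0.216
rod yaw -0.0645 pitch -0.021 handle [0.5399 0.0059 0.0781] tip [0.5537 0.2194 0.0736]
tip in eye frame (x,along,z) [ 0.0006  0.1347 -0.0014] handle [ 0.0005 -0.0793  0.0031]
[-0.05390538  0.14744742 -0.01625548]
```

View pics/top17.png

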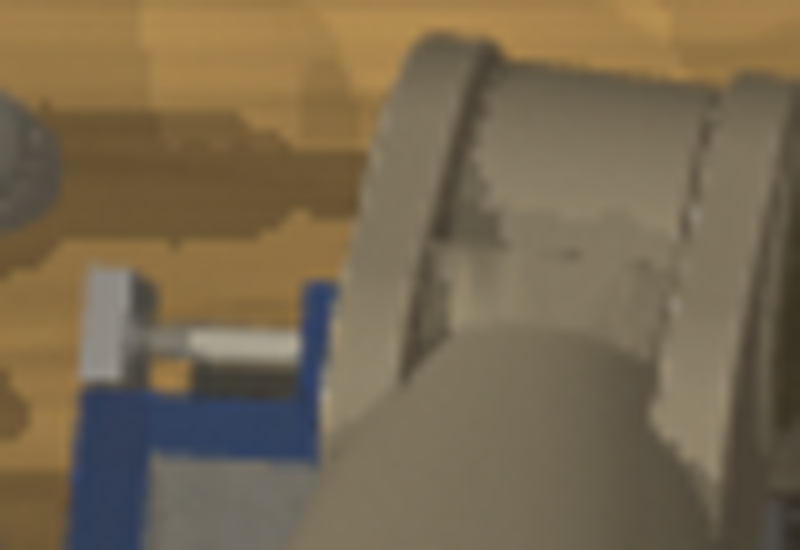

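View pics/w17.png

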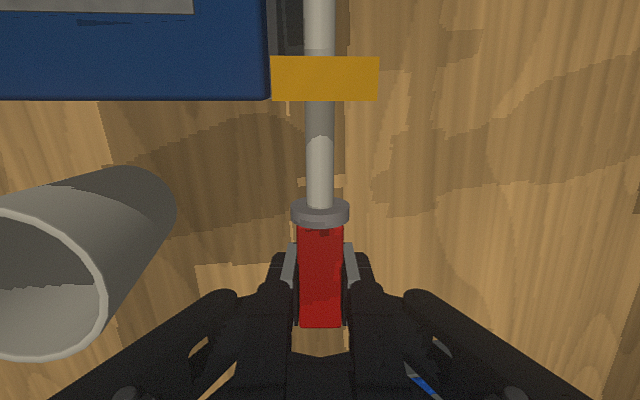

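View pics/scene17.png

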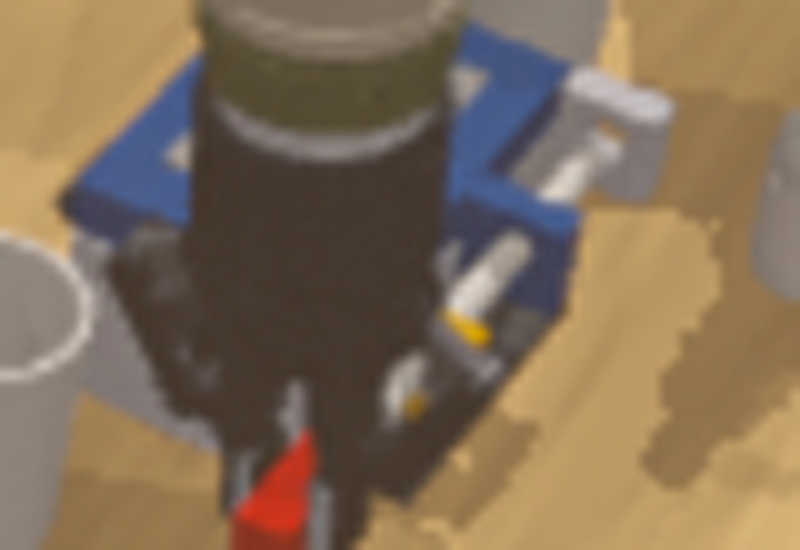

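```bash
python3 -m crank '[{"jaw":0.01,"dx":0,"dy":-0.009,"dz":-0.0005,"twist":0},{"jaw":0.01,"dx":0,"dy":-0.009,"dz":0,"twist":0},{"jaw":0.01,"dx":0,"dy":-0.009,"dz":0,"twist":0},{"jaw":0.01,"dx":0,"dy":0,"dz":0,"twist":0}]'
python3 - <<'E'
from est import *
s,m,d,tip=rep(); print(s['moment'])
p,q=wrist(); save(p,'w18')
E
```

```text
clock: 18.38
eef_pos: [0.5418, 0.0336, 0.0794]
tool_rot: [0.999, -0.033, 0.035, 0.015]
ft_force: [0.3, 0.9, -1.7]
finger_gap: 0.218
t 18.38 p [0.5418 0.0336 0.0794] yaw -0.065 z [ 0.068 -0.032 -0.997] F [ 0.3  0.9 -1.7] j [-0.07  0.32 -0.39  0.79 -0.03  1.56] gap 0.218
rod yaw -0.0662 pitch -0.0211 handle [0.5419 0.0335 0.0779] tip [0.5561 0.247  0.0734]
tip in eye frame (x,along,z) [ 0.0012  0.1624 -0.0016] handle [ 0.0007 -0.0515  0.0029]
[-0.12003007  0.08715659  0.03147177]
```

View pics/w18.png

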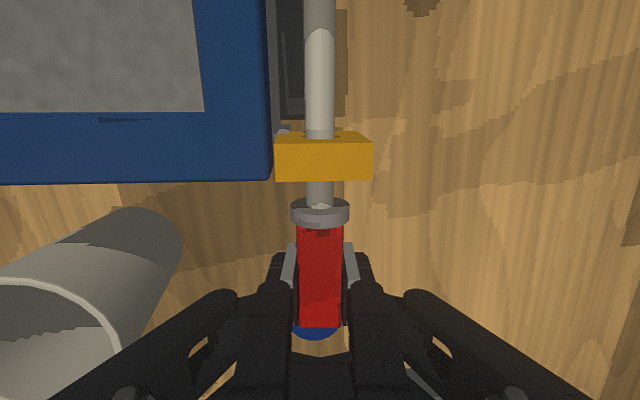

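```bash
python3 -m crank '[{"jaw":0.01,"dx":0,"dy":-0.006,"dz":0,"twist":0},{"jaw":0.01,"dx":0,"dy":-0.005,"dz":0,"twist":0},{"jaw":0.01,"dx":0,"dy":0,"dz":0,"twist":0}]'
python3 -m crank '[{"jaw":0.01,"dx":0,"dy":-0.003,"dz":0,"twist":0}]'
python3 -m crank '[{"jaw":0.01,"dx":0,"dy":-0.003,"dz":0,"twist":0}]'
python3 - <<'E'
from est import *
s,m,d,tip=rep(); print(s['moment'])
p,q=wrist(); save(p,'w19')
E
```

```text
clock: 18.8
eef_pos: [0.5426, 0.0448, 0.079]
tool_rot: [0.999, -0.033, 0.035, 0.015]
ft_force: [0.4, -0.4, -2.5]
finger_gap: 0.216
clock: 18.92
eef_pos: [0.5429, 0.0478, 0.079]
tool_rot: [0.999, -0.033, 0.035, 0.015]
ft_force: [-1.1, 0.6, -1.2]
finger_gap: 0.216
clock: 19.05
eef_pos: [0.5429, 0.0488, 0.0789]
tool_rot: [0.999, -0.034, 0.035, 0.018]
ft_force: [-1.7, -13.5, -0.1]
finger_gap: 0.216
t 19.05 p [0.5429 0.0488 0.0789] yaw -0.0672 z [ 0.068 -0.038 -0.997] F [ -1.7 -13.5  -0.1] j [-0.04  0.32 -0.39  0.79 -0.04  1.6 ] gap 0.216
rod yaw -0.0688 pitch -0.0267 handle [0.543  0.0487 0.0774] tip [0.5577 0.2621 0.0717]
tip in eye frame (x,along,z) [ 0.0018  0.1776 -0.0033] handle [ 0.0008 -0.0363  0.0024]
[-2.53649866  0.38030991 -0.1484787 ]
```

View pics/w19.png

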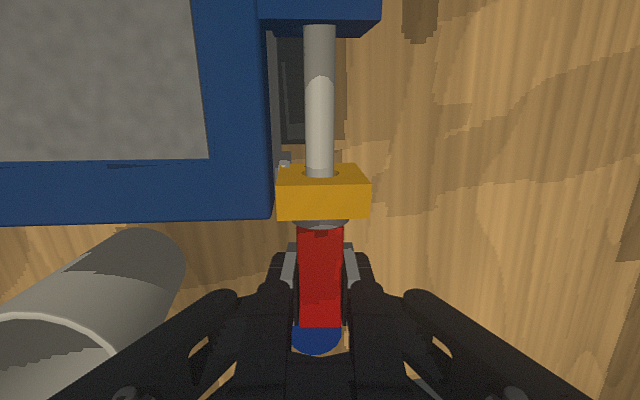

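Collar has met the yellow lug: 13.5 N reaction, and the collar is tight to the lug at (320,222). One small firm push, then release.

```bash
python3 -m crank '[{"jaw":0.01,"dx":0,"dy":-0.002,"dz":0,"twist":0}]'
python3 -m crank '[{"jaw":0.022,"dx":0,"dy":0,"dz":0,"twist":0},{"jaw":0.026,"dx":0,"dy":0,"dz":0,"twist":0},{"jaw":0.035,"dx":0,"dy":0,"dz":0,"twist":0},{"jaw":0.045,"dx":0,"dy":0,"dz":0,"twist":0},{"jaw":0.045,"dx":0,"dy":0,"dz":0,"twist":0}]'
python3 - <<'E'
from est import *
s,m,d,tip=rep()
p,q=wrist(); save(p,'w20')
E
```

```text
clock: 19.23
eef_pos: [0.5429, 0.0487, 0.079]
tool_rot: [0.999, -0.035, 0.034, 0.02]
ft_force: [-0.8, -8.5, -0.3]
finger_gap: 0.214
clock: 19.85
eef_pos: [0.5439, 0.0493, 0.0799]
tool_rot: [0.999, -0.035, 0.036, 0.019]
ft_force: [0.6, -0.5, 0.6]
finger_gap: 0.526
t 19.85 p [0.5439 0.0493 0.0799] yaw -0.0689 z [ 0.07  -0.041 -0.997] F [ 0.6 -0.5  0.6] j [-0.04  0.32 -0.38  0.79 -0.04  1.6 ] gap 0.526
rod yaw -0.0708 pitch -0.0297 handle [0.544  0.0492 0.0784] tip [0.5591 0.2626 0.0721]
tip in eye frame (x,along,z) [ 0.0032  0.1782 -0.0029] handle [ 0.0018 -0.0357  0.0034]
```

View pics/w20.png

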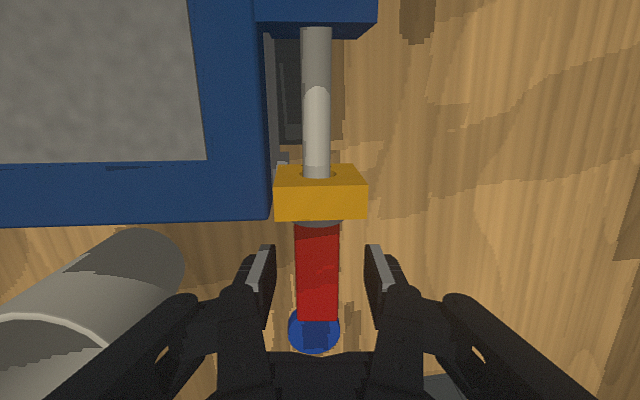

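Rod released, with the handle free between the jaws. Backing straight up.

```bash
python3 -m crank '[{"jaw":0.045,"dx":0.002,"dy":0,"dz":-0.02,"twist":0},{"jaw":0.045,"dx":0.001,"dy":0,"dz":-0.03,"twist":0},{"jaw":0.045,"dx":0,"dy":0,"dz":-0.04,"twist":0},{"jaw":0.045,"dx":0,"dy":0,"dz":-0.04,"twist":0},{"jaw":0.045,"dx":0,"dy":0.04,"dz":-0.04,"twist":0},{"jaw":0.045,"dx":0,"dy":0,"dz":0,"twist":0}]'
python3 - <<'E'
from est import *
s,m=pose()
p,q=wrist(); save(p,'w21')
for n in ['top','scene']:
    p=arm.camera(n); save(p,n+'21'); im=p['pixels']
    u=proj(p,EI).astype(int); c=im[u[1]-35:u[1]+25,u[0]-50:u[0]+30]
    cv2.imwrite('pics/'+n+'21c.png',cv2.resize(c,None,fx=10,fy=10,interpolation=cv2.INTER_CUBIC)[...,::-1])
E
```

```text
clock: 20.65
eef_pos: [0.5313, 0.0161, 0.2552]
tool_rot: [0.999, -0.034, 0.035, 0.019]
ft_force: [0.6, 1.0, 0.0]
finger_gap: 0.525
t 20.65 p [0.5313 0.0161 0.2552] yaw -0.0672 z [ 0.068 -0.041 -0.997] F [0.6 1.  0. ] j [-0.1   0.17 -0.12  1.2  -0.03  1.54] gap 0.525
```

View pics/w21.png

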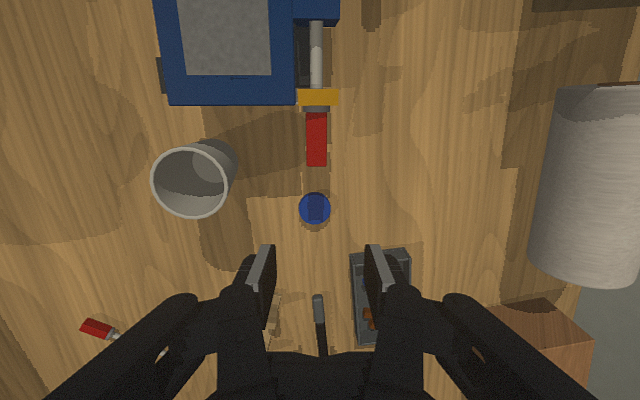

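View pics/scene21c.png

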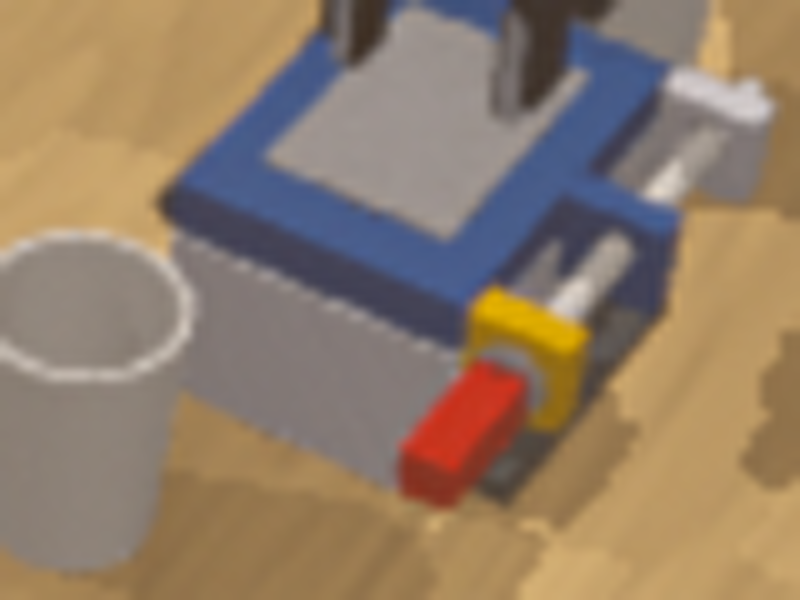

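View pics/scene21.png

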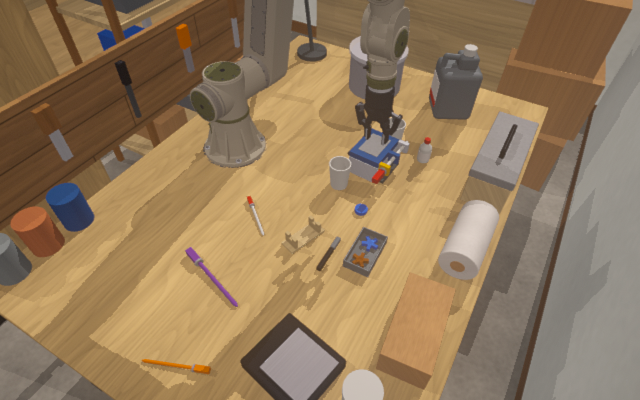

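View pics/top21.png

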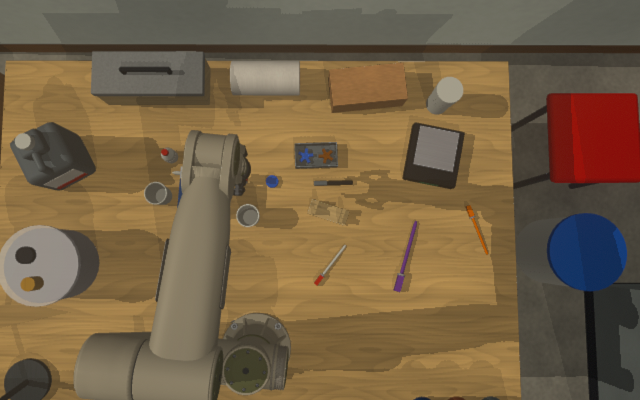

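```bash
python3 - <<'E'
from est import *
s,m=pose(); p,q=wrist(); mm=.00025;x0,y0=.50,.0
def f(z,lo,hi,smin):
    im=rect(q,z,x0,.60,y0,.13,mm); hsv=cv2.cvtColor(im,cv2.COLOR_RGB2HSV); h=hsv[...,0]
    k=((h>=lo)&(h<=hi)) if lo>=0 else ((h<6)|(h>174))
    a=(k&(hsv[...,1]>smin)).astype(np.uint8); cs,_=cv2.findContours(a,cv2.RETR_EXTERNAL,cv2.CHAIN_APPROX_NONE); c=max(cs,key=cv2.contourArea)
    cv2.imwrite('pics/r22.png',cv2.resize(im,None,fx=1.2,fy=1.2)[...,::-1])
    return np.round(cv2.boxPoints(cv2.minAreaRect(c))*mm+[x0,y0],4).tolist()
print('yellow@.093',f(.093,15,32,180)); print('red@.084',f(.084,-1,0,150))
E
```

```text
t 20.8 p [0.5291 0.018  0.2507] yaw -0.0652 z [ 0.06  -0.04  -0.997] F [-0.1 -1.   0.3] j [-0.1   0.18 -0.13  1.2  -0.03  1.54] gap 0.529
yellow@.093 [[0.5267, 0.0854], [0.5622, 0.083], [0.5632, 0.097], [0.5276, 0.0994]]
red@.084 [[0.5297, 0.0276], [0.5491, 0.0263], [0.5524, 0.0771], [0.5331, 0.0784]]
```

View pics/r22.png

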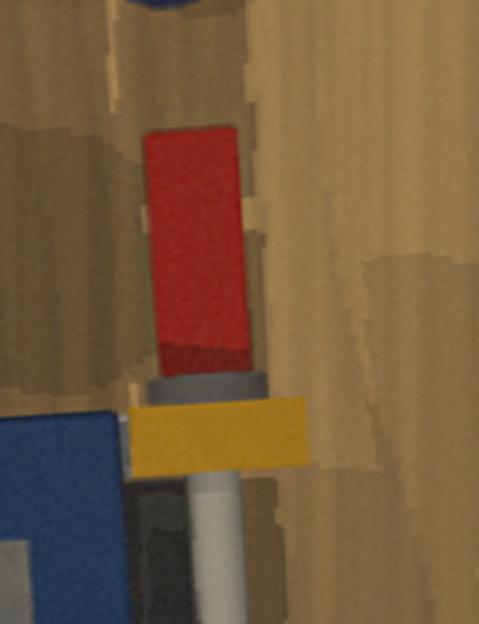

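```bash
python3 - <<'E'
from h import *
print(arm.close_job())
E
```

```text
the job is handed in; nothing more can be done
None
```

The mould is ready for pouring: the lid is shut and the locking rod is through all three lugs with its collar against the yellow lug. I handed the job in at about 21 s of the 66 s allowed; no verdict is reported.

- **Lid:** I pushed it down with the closed fingertips until it hit its end stop. The wrist force peaked at about 87 N there, firmer than I intended but under the 120 N limit.
- **Rod:** I gripped the red handle of the larger rod in the rack and lifted it clear. It went through the yellow, blue and far lugs with no noticeable force until the collar met the yellow lug at about 13 N. I then let go and backed away upwards.
- **Last checks:** The end of the handle measured 57.3 mm from the lug face against a nominal 58 mm, so the collar is seated within measuring error. The shaft shows through the blue and far lugs, and the gripper was clear with no force on it.
- **Other things on the table:** In the last pictures the cups, bottle, marker, cap, stars and look-alike rods looked unmoved and upright. The arm hid part of the mould in the top view.
- **Discrepancy:** The tool drifted to a tilt of about 4° during the moves. This did no visible harm to the fit.

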